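# Open the push-and-turn safety cap of the bedside medicine bottle

## Task

Open the square medicine bottle that stands in the bedside caddy: press its push-and-turn safety cap down, twist it counter-clockwise (seen from above) while it is down until it comes free, and lift it off. Finish with the gripper still holding the cap, level and still, directly above the bottle's mouth and about 6 cm clear of it. Leave the bottle standing in its pocket, and leave the other things on the stool undisturbed.

Things in the scene. Friction and masses are not known exactly. Their poses are not given: they have to be found in the camera images.
- cap: White plastic push-and-turn safety cap on the medicine bottle: round, 48 mm across, 25 mm high, ribbed skirt, two raised arrows on its flat top, 30 g. Origin: on its axis at the skirt's lower edge, z up through the top. Locked at the start, x axis along the bottle's x within 2 degrees. Three lugs inside hook behind teeth on the neck: while it is up it cannot turn, and never clockwise.
- cap_top (a point): Centre of the cap's top face, 25 mm above its lower edge. A sprung liner holds the cap up: it starts down at about 4.5 N, must go down 4 mm (10 N) to turn, bottoms at 6 mm (12.5 N). Kept down, it turns counter-clockwise seen from above and is free to lift straight off at 45 to 80 degrees (aim for 60). A stop at 86 degrees ends the turn; forced against it the cap jams and drags the bottle up.
- bottle: Square amber plastic medicine bottle, 60 x 60 mm, body 68 mm high, shoulder to 76, round neck 30 mm thick to 98 mm; 0.18 to 0.29 kg, loose in one of the caddy's two square pockets (0.9 mm play each side), whose walls keep it from turning. Origin: centre of its underside, z up, sides along x and y. Locked, the cap's lower edge is 84 mm and its top 109 mm above this origin.
- bottle_mouth (a point): Centre of the mouth, the top of the bottle's neck, 98 mm above the bottle's underside on its axis.
- caddy: Clear plastic bedside caddy, 70 mm (its x) by 180 mm (its y) and 45 mm high, walls 4 mm, floor 5 mm thick; it stays fast on the stool. Two square pockets 61.8 mm wide, centred at y = -54.9 and y = +10.9 mm, and at the +y end a narrow slot with a nail file and tweezers that rise to 62 mm. Origin: centre of its underside.
- stool: Low grey plastic stool that does not move, seat 300 mm (its x) by 400 mm (its y), seat top 120 mm above the work surface. Origin: on the work surface below the seat's centre.
- jar: White square jar with a round metal lid, 60 x 60 mm and 56 mm high in all, in the caddy pocket beside the bottle; to be left alone. Origin: centre of its underside.
- tumbler: Steel tumbler, open at the top, 68 mm across the rim, 80 mm high, standing on the stool; to be left alone. Origin: centre of its underside.
- battery_box: Red plastic battery box with a clip lid, 62 x 78 mm and 27 mm high, on the stool; to be left alone. Origin: centre of its underside.
Not all that is in view belongs to the job. Leave any pink look-alike of the cap alone. What is shaped like the bottle but blue is not meant.

How it is judged:
By the outcome, as a careful person would: the job done as asked, in the order asked, and still so for the second after the job is handed in, while the arm keeps its last pose, push and grip.
It also fails if it takes over 35 s, if anything falls off the work surface, if the arm or the gripper's body presses on something with over 40 N, if the wrist force passes 120 N, or if a joint passes its speed limit or range.

## Robot

A 6-joint arm with a two-finger parallel gripper is mounted at the origin on the work surface. World frame = base frame: x ahead of the robot, y to its left, z up, the work surface at z = 0. Lengths are in m, angles in degrees, forces in N, time in s.
With the tool pointing down it reaches from about 0.35 to 0.875 m from the base axis. Payload 4.2 kg.
Tool frame: the origin (TCP) lies at the very end of the fingers, on their centre line; the grasp point (between the pads) lies 19 mm behind it; z points along the fingers, y is the direction in which the jaws open and shut (so a half turn about z gives the same grasp; the last joint's range is limited). The gripper opens to 87 mm and grips with 3 to 60 N. Pads are 19 mm wide; open, the fingers measure 117 mm over their backs; the gripper's body (75 mm by 190 mm) begins 51 mm behind the grasp point.
Start: joints at [85.749, 22.042, 0.453, 0, -68.411, -14.817], TCP at [0.204, 0.591, 0.223] pointing down, gripper open.
Joint ranges: [-179.83, 179.83], [-69.29, 118.12], [-61.27, 80.66], [-181.25, 117.63], [-171.15, -9.14], [-177.46, 177.46]. Speed limits (degrees/s): [159.86, 159.86, 180, 180, 180, 180].

## Interface

Orientations are given as a 3x3 rotation matrix whose columns are the frame's x, y, z axes.
In Python, from station import r, imaging gives the robot as it stands. The module is installed in compiled form; this text tells all that it offers.
- The arm moves only by the tool move_arm, never from a script. Its argument "motion" is one flat list of numbers, 7 for each row, row after row: the shift along the tool's x, y, z in units of 40 mm (1.0 is 40 mm), then the turn, a rotation vector about the tool's x, y, z in units of 5 degrees (1.0 is 5 degrees), then the gripper's target within -1 to 1 (shut at 1, half-way at 0, fully open at -1). In form: [dx, dy, dz, wx, wy, wz, gripper, dx, dy, dz, wx, wy, wz, gripper, ...]. A call has 1 to 20 rows; each row is the pose to reach, as a shift and turn from the pose measured when the call began, along the tool's axes at that moment; what a row does not reach only later rows make up. A row lasts 1/12 s, in which the tool goes at most 41.7 mm and 7.16 degrees, less where a joint would pass 70% of its speed; a pose out of reach is approached as far as the arm can. A call with a gripper value outside its range is refused whole. The fingers move at their own pace and stop on an object; the grip force is fixed at half the most. Time passes only in rows, so rows that repeat a pose let the fingers close. It gives the time, the measured TCP pose, the force and the opening at its end, in the units of the state.
- r.sense(): the state, without advancing time (a new reading comes with each control period).
- imaging.capture(name): name is "scene" or "top" or "wrist"; returns the picture (480x640x3 uint8, blue, green, red); there is no depth.
- imaging.camera_params(name): a dict with "intrinsics" (3x3 intrinsics, pixels), "k1" (the pictures are not rectified: a ray, as slopes to the right and down, at radius r is drawn at 1 + k1 r^2 times it, then the intrinsics apply), "world_from_camera" (4x4, takes a point from camera to world coordinates). Camera axes: x right, y down, z forward; pixel columns grow to the right and rows downward; lengths in m; the calibration is good to about 2 mm. A picture is of the moment at which its call begins: read the wrist's pose just before it. camera_params takes no time and is no camera call; for the wrist camera it gives the pose at the moment of the call.
- r.finish_job(): hands the job in, once; it reports no verdict.
The state is a dict: "time_s": time; "joints": joint angles; "joint_velocities": joint speeds; "effort": joint torques, N m; "tcp_pos": TCP position; "ee_rot": TCP orientation; "wrist_force": force on the tool from outside, world axes, zero at the start; "moment": the same for the moment, N m; "gripper_width": opening from 0.0 (shut) to 1.0 (fully open).
Only numpy, scipy, OpenCV 4.12 (cv2) and the standard library are available. Lean on these libraries where they do the work, as an engineer would, in place of code of your own. Each camera call takes 0.05 s, during which the arm holds its last target.

## Working session

There is one attempt and no reset: what is moved stays moved. The work goes in short steps, Python scripts to look and compute and a tool call to move; the robot and the scene stay as the last step left them, time stands still between calls to the robot, and variables do not carry over. Pictures are saved under pics/ and viewed, and the job is handed in when it is done.

Besides the shell and the picture viewer there is one more tool, called after ">>>" as a command line: name --argument value ..., lists and objects as JSON in quotes. move_arm: Moves the arm, as the interface text tells. Its arguments: {"type":"object","properties":{"motion":{"type":"array","items":{"type":"number"}}},"required":["motion"]}

```bash
mkdir -p pics; python3 - <<'E'
from station import r, imaging
import cv2,numpy as np
s=r.sense()
print({k:np.round(v,3).tolist() for k,v in s.items()})
for n in ["scene","top","wrist"]:
    p=imaging.camera_params(n); print(n,{k:np.round(v,4).tolist() for k,v in p.items()})
    cv2.imwrite(f"pics/{n}0.png",imaging.capture(n))
E
```

```text
{'time_s': 0.0, 'joints': [85.748, 22.091, 0.38, -0.028, -68.412, -14.817], 'joint_velocities': [-0.045, 0.096, 0.048, -0.077, -0.019, 0.039], 'effort': [-0.001, -39.067, 18.741, 4.22, 0.011, -0.0], 'tcp_pos': [0.204, 0.59, 0.221], 'ee_rot': [[0.945, -0.327, -0.001], [-0.327, -0.945, -0.002], [0.0, 0.002, -1.0]], 'wrist_force': [-0.243, -0.152, 0.555], 'moment': [0.021, 0.028, 0.012], 'gripper_width': 0.995}
scene {'intrinsics': [[599.8254, 0.0, 316.3021], [0.0, 599.8254, 250.5798], [0.0, 0.0, 1.0]], 'k1': -0.1759, 'world_from_camera': [[-0.0327, 0.7546, -0.6554, 1.2732], [0.9994, 0.0211, -0.0257, 0.0583], [-0.0056, -0.6559, -0.7549, 0.9454], [0.0, 0.0, 0.0, 1.0]]}
top {'intrinsics': [[451.1193, 0.0, 314.1826], [0.0, 451.1193, 242.5651], [0.0, 0.0, 1.0]], 'k1': 0.0023, 'world_from_camera': [[-0.0271, -0.9971, 0.0709, 0.5424], [-0.9986, 0.0303, 0.044, 0.0058], [-0.046, -0.0696, -0.9965, 0.9175], [0.0, 0.0, 0.0, 1.0]]}
wrist {'intrinsics': [[400.8693, 0.0, 320.0751], [0.0, 400.8693, 243.5843], [0.0, 0.0, 1.0]], 'k1': -0.0864, 'world_from_camera': [[-0.3278, -0.9084, -0.2593, 0.2751], [-0.9447, 0.3155, 0.0891, 0.5662], [0.0009, 0.2742, -0.9617, 0.3818], [0.0, 0.0, 0.0, 1.0]]}
```

View pics/scene0.png

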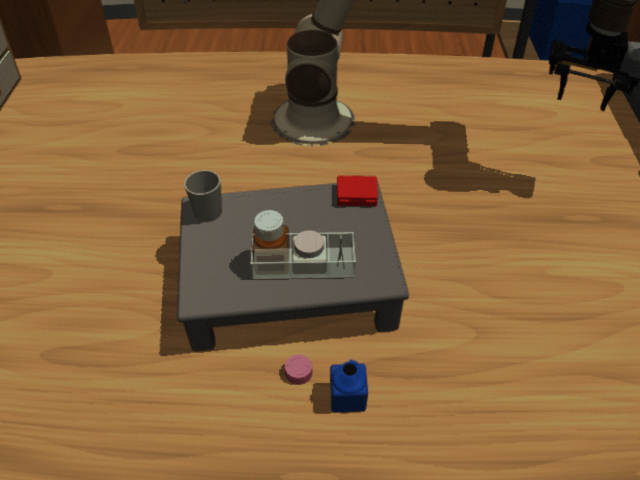

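View pics/top0.png

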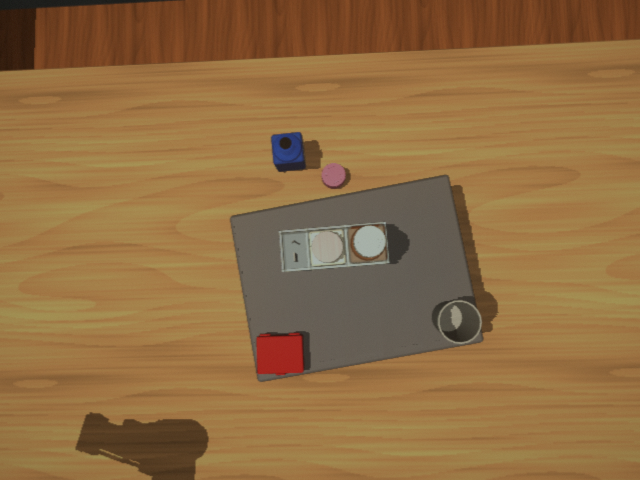

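View pics/wrist0.png

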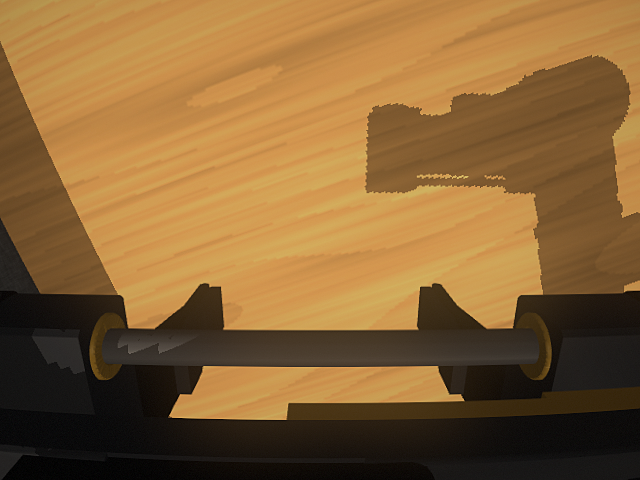

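Candidates: the white cap on the amber bottle (scene 269,224; top 369,242), a pink cap on the table (top 334,176) and a blue bottle (top 288,150). Only the first fits: white, amber bottle, standing in the caddy. Next I'll enlarge it to confirm and measure it.

```bash
cat > h.py <<'E'
from station import r, imaging
import cv2,numpy as np
def ray(p,uv):
    K=p["intrinsics"];k=p["k1"]
    d=(np.array(uv,float)-[K[0][2],K[1][2]])/[K[0][0],K[1][1]]
    u=d.copy()
    for _ in range(20): u=d/(1+k*(u@u))
    T=np.array(p["world_from_camera"]); v=T[:3,:3]@[u[0],u[1],1]
    return T[:3,3],v
def onz(p,uv,z):
    o,v=ray(p,uv); return o+v*(z-o[2])/v[2]
def proj(p,X):
    T=np.array(p["world_from_camera"]);K=p["intrinsics"]
    c=T[:3,:3].T@(np.array(X)-T[:3,3]);u=c[:2]/c[2];u=u*(1+p["k1"]*(u@u))
    return u*[K[0][0],K[1][1]]+[K[0][2],K[1][2]]
def tri(o1,v1,o2,v2):
    A=np.array([v1,-v2]).T; t=np.linalg.lstsq(A,o2-o1,rcond=None)[0]
    a=o1+t[0]*v1;b=o2+t[1]*v2; return (a+b)/2,np.linalg.norm(a-b)
E
python3 - <<'E'
from h import *
t=cv2.imread("pics/top0.png");s=cv2.imread("pics/scene0.png")
def crop(im,x0,y0,w,h,f): return cv2.resize(im[y0:y0+h,x0:x0+w],None,fx=f,fy=f,interpolation=cv2.INTER_CUBIC)
a=crop(t,270,212,130,70,6);b=crop(s,235,195,130,90,3)
out=np.zeros((a.shape[0],a.shape[1],3),np.uint8);out=np.vstack([a[:,:],np.zeros((10,780,3),np.uint8)])
cv2.imwrite("pics/ct.png",a);cv2.imwrite("pics/cs.png",crop(s,235,195,130,90,6))
pt=imaging.camera_params("top")
for uv in [(369,242)]: print(onz(pt,uv,.234))
hsv=cv2.cvtColor(t,cv2.COLOR_BGR2HSV);print(t[242,369],t[246,326],hsv[242,369],hsv[246,326])
print(s[224,269],s[243,309])
E
```

```text
[ 0.5893693  -0.04696227  0.234     ]
[166 176 166] [148 161 165] [ 60  14 176] [ 23  26 165]
[165 181 171] [141 157 170]
```

View pics/ct.png

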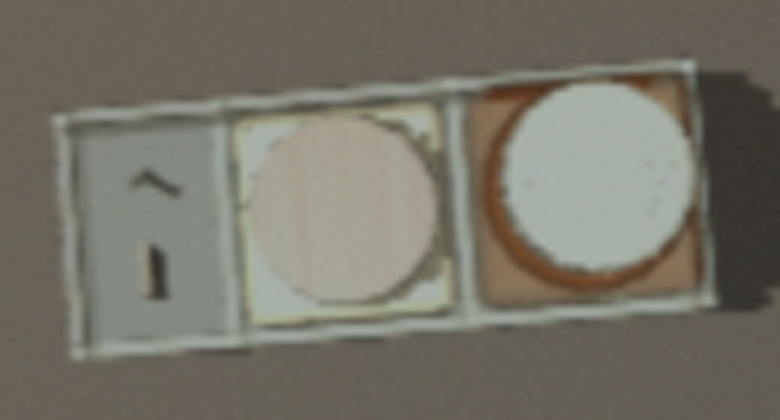

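View pics/cs.png

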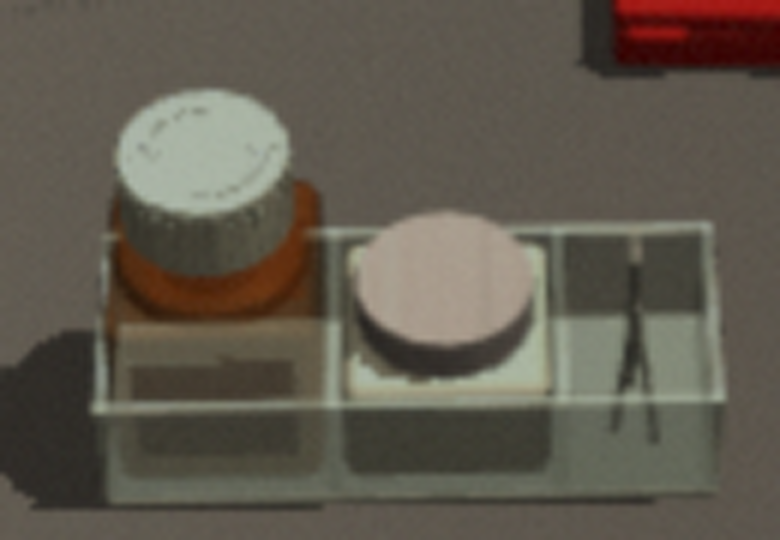

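The crop confirms it: a white ribbed cap with raised arrows, on an amber square bottle in the caddy's end pocket. The neighbour is a pale-lidded white jar. Now the accurate position.

```bash
python3 - <<'E'
from h import *
pt=imaging.camera_params("top");ps=imaging.camera_params("scene")
t=cv2.imread("pics/top0.png");s=cv2.imread("pics/scene0.png")
def blob(im,seed,vmin,smax,r=28):
    hsv=cv2.cvtColor(im,cv2.COLOR_BGR2HSV)
    m=((hsv[...,2]>vmin)&(hsv[...,1]<smax)).astype(np.uint8)*255
    mm=np.zeros_like(m);y,x=seed[1],seed[0];mm[y-r:y+r,x-r:x+r]=m[y-r:y+r,x-r:x+r]
    mm=cv2.morphologyEx(mm,cv2.MORPH_CLOSE,np.ones((3,3)));mm=cv2.morphologyEx(mm,cv2.MORPH_OPEN,cv2.getStructuringElement(2,(7,7)))
    cs,_=cv2.findContours(mm,0,1)
    c=max(cs,key=cv2.contourArea);return cv2.fitEllipse(cv2.convexHull(c)),cv2.contourArea(c)
et,_=blob(t,(369,242),140,28,22); es,_=blob(s,(269,223),140,28,20)
print("top",et,"scene",es)
print("px/48mm top",.048*451/.69)
print(onz(pt,et[0],.234),onz(ps,es[0],.234),tri(*ray(pt,et[0]),*ray(ps,es[0])))
# caddy rim corners
cor=[np.array(c)/6+[270,212] for c in [(57,118),(692,65),(712,302),(77,355)]]
P=[onz(pt,c,.165) for c in cor]; print(np.round(P,4))
P=np.array(P);y=(P[0]-P[1]+P[3]-P[2])/2;print("yaw of y",np.degrees(np.arctan2(y[1],y[0])),np.linalg.norm(y))
y/=np.linalg.norm(y);print("bottle from caddy",P.mean(0)-.0549*y)
E
```

```text
top ((369.3693542480469, 240.7711639404297), (30.565521240234375, 30.909711837768555), 91.17302703857422) scene ((268.233642578125, 219.82041931152344), (19.828720092773438, 27.727333068847656), 84.42243957519531)
px/48mm top 31.373913043478264
[ 0.59121418 -0.04758426  0.234     ] [ 0.59059318 -0.04726444  0.234     ] (array([ 0.59115869, -0.04735786,  0.23459153]), np.float64(0.00036011594948041746))
[[ 0.6161  0.0969  0.165 ]
 [ 0.6253 -0.0805  0.165 ]
 [ 0.5594 -0.0835  0.165 ]
 [ 0.5496  0.0928  0.165 ]]
yaw of y 93.0695239304273 0.17711928477097186
bottle from caddy [ 0.59053465 -0.04839213  0.165     ]
```

```bash
cat >> h.py <<'E'
def plan(target,yaw):
    """tool-frame shift (units) and rotvec (units) to TCP target, tool down, tool-x yaw deg"""
    from scipy.spatial.transform import Rotation as Rn
    s=r.sense();R=np.array(s["ee_rot"]);p=np.array(s["tcp_pos"])
    a=np.radians(yaw);G=np.array([[np.cos(a),np.sin(a),0],[np.sin(a),-np.cos(a),0],[0,0,-1]])
    d=R.T@(np.array(target)-p)/.04; w=np.degrees(Rn.from_matrix(R.T@G).as_rotvec())/5
    print("t",s["time_s"],"tcp",p.round(4),"yaw",np.degrees(np.arctan2(R[1,0],R[0,0])).round(2),"F",np.round(s["wrist_force"],2),"M",np.round(s["moment"],3),"w",round(s["gripper_width"],3),"j",np.round(s["joints"],1))
    print("shift",d.round(3),"turn",w.round(3))
E
python3 -c "
from h import *
plan([.591,-.0475,.30],-55)"
```

```text
t 0.15 tcp [0.204  0.5903 0.2217] yaw -19.07 F [ 0.28  0.25 -0.14] M [ 0.052  0.003 -0.021] w 0.996 j [ 85.7  22.1   0.4  -0.  -68.4 -14.8]
shift [14.354 11.912 -1.937] turn [ 1.700e-02 -7.000e-03  7.185e+00]
```

>>> move_arm --motion '[0,0,-1,0,0,0,-1,0.7,0.6,-1.9,0.3,0,0.5,-1,14.35,11.9,-1.94,0,0,7.2,-1,14.35,11.9,-1.94,0,0,7.2,-1,14.35,11.9,-1.94,0,0,7.2,-1,14.35,11.9,-1.94,0,0,7.2,-1,14.35,11.9,-1.94,0,0,7.2,-1,14.35,11.9,-1.94,0,0,7.2,-1,14.35,11.9,-1.94,0,0,7.2,-1,14.35,11.9,-1.94,0,0,7.2,-1,14.35,11.9,-1.94,0,0,7.2,-1,14.35,11.9,-1.94,0,0,7.2,-1,14.35,11.9,-1.94,0,0,7.2,-1,14.35,11.9,-1.94,0,0,7.2,-1,14.35,11.9,-1.94,0,0,7.2,-1,14.35,11.9,-1.94,0,0,7.2,-1,14.35,11.9,-1.94,0,0,7.2,-1,14.35,11.9,-1.94,0,0,7.2,-1,14.35,11.9,-1.94,0,0,7.2,-1,14.35,11.9,-1.94,0,0,7.2,-1]'

```text
time_s: 1.82
tcp_pos: [0.5929, -0.0518, 0.2988]
ee_rot: [[0.568, -0.823, -0.002], [-0.823, -0.568, -0.003], [0.001, 0.003, -1.0]]
wrist_force: [-0.0, 0.0, -0.1]
gripper_width: 1.001
```

```bash
python3 - <<'E'
from h import *
plan([.591,-.0475,.30],-55)
p=imaging.camera_params("wrist");im=imaging.capture("wrist");cv2.imwrite("pics/w1.png",im)
print(proj(p,[.591,-.0475,.234]))
plan([.591,-.0475,.26],-55)
E
```

```text
t 1.8167 tcp [ 0.5929 -0.0518  0.2988] yaw -55.38 F [-0.02  0.05 -0.12] M [ 0.156 -0.054  0.028] w 1.001 j [ 10.7  16.8   3.5   0.2 -76.9  23.9]
shift [-0.114 -0.022 -0.03 ] turn [ 0.037 -0.016 -0.076]
[318.90333764 268.25885135]
t 1.8667 tcp [ 0.5924 -0.0508  0.2986] yaw -55.39 F [-0.31  0.14  0.84] M [ 0.011 -0.132 -0.008] w 1.0 j [ 10.8  16.7   3.5   0.1 -76.9  23.8]
shift [-0.088 -0.022  0.965] turn [ 0.039 -0.008 -0.077]
```

View pics/w1.png

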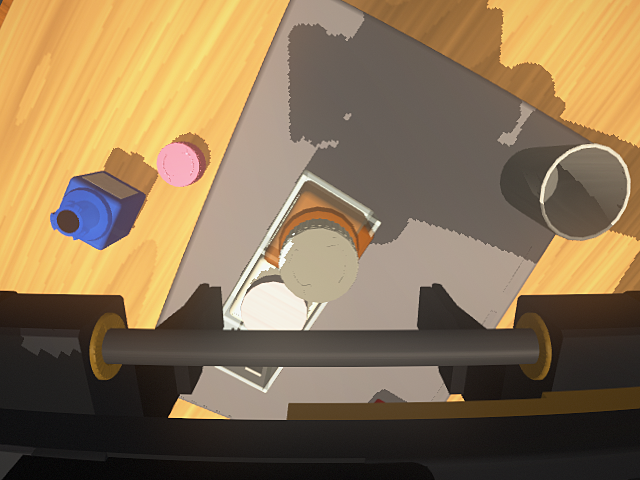

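The wrist view shows the cap top centred near (319,265), against a predicted (319,268), so it agrees to about 1–2 mm. Descending to grasp height.

```bash
python3 - <<'E'
from h import *
im=cv2.imread("pics/w1.png");p=imaging.camera_params("wrist")
m=cv2.inRange(cv2.cvtColor(im,cv2.COLOR_BGR2HSV),(15,15,120),(45,90,190))
mm=np.zeros_like(m);mm[220:310,270:370]=m[220:310,270:370]
mm=cv2.morphologyEx(mm,cv2.MORPH_OPEN,cv2.getStructuringElement(2,(9,9)))
c=max(cv2.findContours(mm,0,1)[0],key=cv2.contourArea);e=cv2.fitEllipse(cv2.convexHull(c));print(e,onz(p,e[0],.234))
plan([.591,-.0475,.211],-55)
E
```

```text
((323.1922607421875, 264.34259033203125), (63.150455474853516, 74.90628051757812), 159.22525024414062) [ 0.58976675 -0.05005206  0.234     ]
t 1.8667 tcp [ 0.5924 -0.0508  0.2986] yaw -55.39 F [-0.31  0.14  0.84] M [ 0.011 -0.132 -0.008] w 1.0 j [ 10.8  16.7   3.5   0.1 -76.9  23.8]
shift [-0.089 -0.026  2.19 ] turn [ 0.039 -0.008 -0.077]
```

>>> move_arm --motion '[-0.09,-0.02,0.3,0,0,0,-1,-0.09,-0.02,1,0,0,0,-1,-0.09,-0.02,1.7,0,0,0,-1,-0.09,-0.02,2.15,0,0,0,-1,-0.09,-0.02,2.15,0,0,0,-1,-0.09,-0.02,2.15,0,0,0,-1,-0.09,-0.02,2.15,0,0,0,-1]'

```text
time_s: 2.45
tcp_pos: [0.5916, -0.0471, 0.2143]
ee_rot: [[0.569, -0.822, 0.0], [-0.822, -0.569, -0.003], [0.002, 0.001, -1.0]]
wrist_force: [0.3, -0.4, 1.2]
gripper_width: 0.998
```

```bash
python3 - <<'E'
from h import *
plan([.591,-.0475,.211],-55)
p=imaging.camera_params("wrist");im=imaging.capture("wrist");cv2.imwrite("pics/w2.png",im)
print(proj(p,[.591,-.0475,.234]))
plan([.591,-.0475,.211],-55)
E
```

```text
t 2.45 tcp [ 0.5916 -0.0471  0.2143] yaw -55.32 F [ 0.28 -0.38  1.23] M [0.003 0.007 0.021] w 0.998 j [ 11.1  19.3  -5.    0.2 -65.7  23.5]
shift [-0.001  0.017  0.081] turn [ 0.016 -0.028 -0.064]
[322.455078   329.38545787]
t 2.5 tcp [ 0.5918 -0.0472  0.2146] yaw -55.33 F [-0.21 -0.24  0.36] M [0.095 0.012 0.045] w 1.0 j [ 11.1  19.3  -5.    0.2 -65.7  23.5]
shift [-0.005  0.021  0.091] turn [ 0.005 -0.03  -0.067]
```

View pics/w2.png

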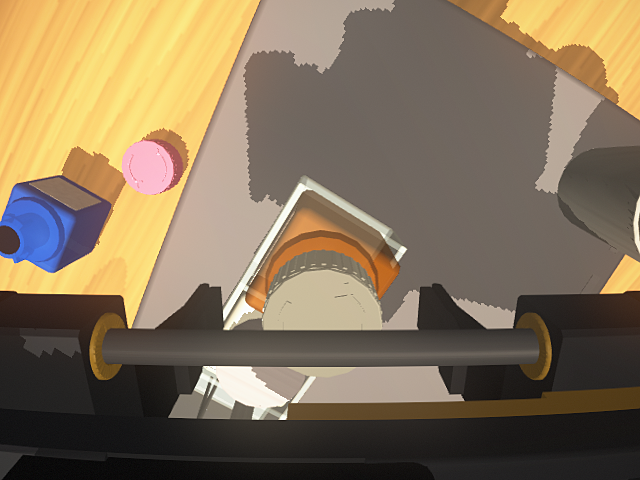

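The cap spans columns 262–383, centred between the fingers, with its top face centred near row 322 (predicted 329). That puts it about 1–2 mm further along tool +x. I'll trim, go down the last 4 mm and close.

>>> move_arm --motion '[0.025,0.02,0.08,0,0,0,-1,0.025,0.02,0.14,0,0,0,-1,0.025,0.02,0.14,0,0,0,-1,0.025,0.02,0.14,0,0,0,1,0.025,0.02,0.14,0,0,0,1,0.025,0.02,0.14,0,0,0,1,0.025,0.02,0.14,0,0,0,1,0.025,0.02,0.14,0,0,0,1,0.025,0.02,0.14,0,0,0,1,0.025,0.02,0.14,0,0,0,1]'

```text
time_s: 3.33
tcp_pos: [0.5917, -0.0485, 0.209]
ee_rot: [[0.569, -0.822, 0.001], [-0.822, -0.569, -0.002], [0.003, 0.0, -1.0]]
wrist_force: [0.7, 0.1, -0.2]
gripper_width: 0.552
```

```bash
python3 - <<'E'
from h import *
plan([.5915,-.0483,.205],-55)
E
```

```text
t 3.3333 tcp [ 0.5917 -0.0485  0.209 ] yaw -55.33 F [ 0.68  0.11 -0.16] M [ 0.051  0.016 -0.037] w 0.552 j [ 11.   19.5  -5.4   0.2 -65.   23.6]
shift [-0.007  0.002  0.1  ] turn [ 0.006 -0.03  -0.067]
```

>>> move_arm --motion '[0,0,0.05,0,0,0,1,0,0,0.1,0,0,0,1,0,0,0.13,0,0,0,1,0,0,0.13,0,0,0,1]'

```text
time_s: 3.67
tcp_pos: [0.5919, -0.0485, 0.2057]
ee_rot: [[0.569, -0.822, 0.003], [-0.822, -0.569, -0.003], [0.004, -0.0, -1.0]]
wrist_force: [-2.5, 1.4, 8.5]
gripper_width: 0.544
```

```bash
python3 - <<'E'
from h import *
plan([.5915,-.0483,.205],-55)
E
```

```text
t 3.6667 tcp [ 0.5919 -0.0485  0.2057] yaw -55.29 F [-2.46  1.44  8.5 ] M [ 0.417  0.941 -0.003] w 0.544 j [ 11.   19.6  -5.8   0.2 -64.5  23.6]
shift [-0.011  0.005  0.018] turn [-0.005 -0.046 -0.059]
```

>>> move_arm --motion '[0,0,0.08,0,0,0,1,0,0,0.11,0,0,0,1,0,0,0.11,0,0,0,1]'

```text
time_s: 3.92
tcp_pos: [0.5921, -0.0485, 0.2039]
ee_rot: [[0.57, -0.822, 0.005], [-0.822, -0.57, -0.004], [0.006, -0.002, -1.0]]
wrist_force: [-4.7, 1.9, 11.0]
gripper_width: 0.545
```

```bash
python3 - <<'E'
from h import *
plan([.5915,-.0483,.205],-55)
E
```

```text
t 3.9167 tcp [ 0.5921 -0.0485  0.2039] yaw -55.24 F [-4.74  1.92 10.97] M [ 0.565  1.264 -0.028] w 0.545 j [ 11.1  19.7  -6.    0.3 -64.1  23.6]
shift [-0.014  0.009 -0.026] turn [-0.019 -0.065 -0.048]
```

>>> move_arm --motion '[-0.01,0.01,0.08,0,0,-0.5,1,-0.01,0.01,0.08,0,0,-1.2,1,-0.01,0.01,0.08,0,0,-2,1,-0.01,0.01,0.08,0,0,-3,1,-0.01,0.01,0.08,0,0,-3,1]'

```text
time_s: 4.33
tcp_pos: [0.5931, -0.0487, 0.2042]
ee_rot: [[0.766, -0.643, 0.01], [-0.643, -0.766, -0.005], [0.011, -0.003, -1.0]]
wrist_force: [-2.2, 1.0, 11.0]
gripper_width: 0.548
```

```bash
python3 - <<'E'
from h import *
plan([.5915,-.0483,.205],5)
p=imaging.camera_params("wrist");im=imaging.capture("wrist");cv2.imwrite("pics/w3.png",im)
cv2.imwrite("pics/s3.png",cv2.resize(imaging.capture("scene")[180:300,220:380],None,fx=5,fy=5,interpolation=2))
E
```

```text
t 4.3333 tcp [ 0.5931 -0.0487  0.2042] yaw -40.01 F [-2.17  0.97 11.04] M [0.248 0.609 0.083] w 0.548 j [ 11.1  19.6  -6.1   0.4 -63.7  38.7]
shift [-0.037  0.017 -0.02 ] turn [ 0.016 -0.13  -9.002]
```

View pics/w3.png

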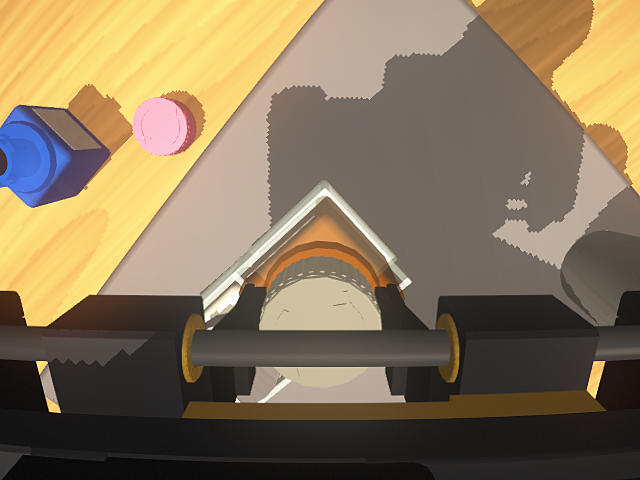

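View pics/s3.png

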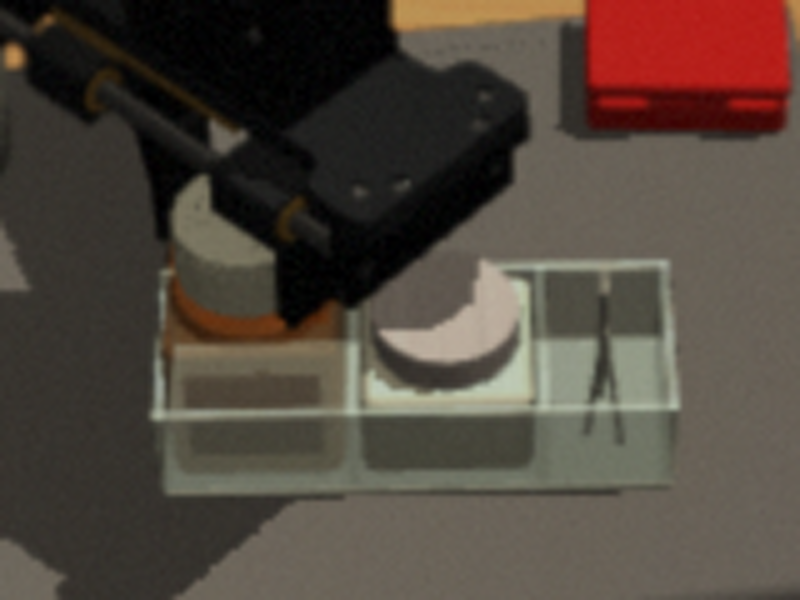

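```bash
python3 - <<'E'
from h import *
a=cv2.imread("pics/w2.png")[250:335,250:395];b=cv2.imread("pics/w3.png")[250:335,250:395]
o=np.vstack([cv2.resize(x,None,fx=3.4,fy=3.4,interpolation=2) for x in (a,b)]);
o=cv2.createCLAHE(4,(4,4)).apply(cv2.cvtColor(o,6));cv2.imwrite("pics/cmp.png",o)
E
```

```text
(no output)
```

View pics/cmp.png

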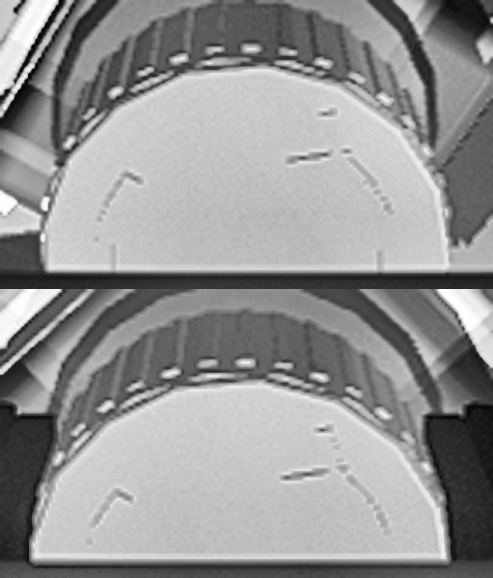

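The arrows sit still in the tool frame while the tool turned 15°, so the cap turns without slipping. Continuing to 60°.

>>> move_arm --motion '[-0.01,0.01,0.08,0,0,-1,1,-0.01,0.01,0.08,0,-0.05,-2,1,-0.01,0.01,0.08,0,-0.05,-3,1,-0.01,0.01,0.08,0,-0.05,-4,1,-0.01,0.01,0.08,0,-0.1,-5,1,-0.01,0.01,0.08,0,-0.1,-6,1,-0.01,0.01,0.08,0,-0.1,-7,1,-0.01,0.01,0.08,0,-0.1,-8,1,-0.01,0.01,0.08,0,-0.1,-9.1,1,-0.01,0.01,0.08,0,-0.1,-9.1,1,-0.01,0.01,0.08,0,-0.1,-9.1,1]'

```text
time_s: 5.35
tcp_pos: [0.5935, -0.0482, 0.204]
ee_rot: [[0.996, 0.095, 0.006], [0.095, -0.996, -0.002], [0.006, 0.002, -1.0]]
wrist_force: [-3.0, 2.8, 10.7]
gripper_width: 0.539
```

```bash
python3 - <<'E'
from h import *
plan([.5915,-.0483,.205],5)
p=imaging.camera_params("wrist");im=imaging.capture("wrist");cv2.imwrite("pics/w4.png",im)
b=im[250:335,250:395]
cv2.imwrite("pics/w4c.png",cv2.createCLAHE(4,(4,4)).apply(cv2.cvtColor(cv2.resize(b,None,fx=3.4,fy=3.4,interpolation=2),6)))
E
```

```text
t 5.35 tcp [ 0.5935 -0.0482  0.204 ] yaw 5.43 F [-3.05  2.81 10.71] M [0.883 1.014 0.042] w 0.539 j [ 11.   19.8  -5.8   0.2 -64.1  84.3]
shift [-0.049 -0.003 -0.025] turn [ 0.028 -0.067  0.085]
```

View pics/w4c.png

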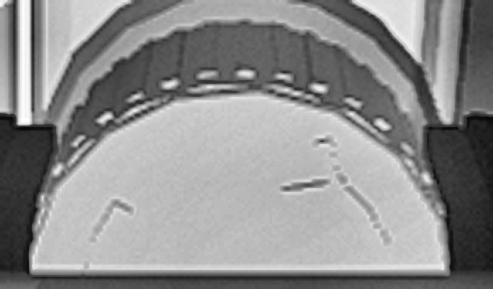

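The cap turned 60.7° with the tool, with no slip. Lifting slowly at first.

>>> move_arm --motion '[0,0,0,0,-0.05,0,1,0,0,-0.06,0,-0.05,0,1,0,0,-0.12,0,-0.05,0,1,0,0,-0.2,0,-0.05,0,1,0,0,-0.3,0,-0.05,0,1,0,0,-0.4,0,-0.05,0,1,0,0,-0.4,0,-0.05,0,1]'

```text
time_s: 5.98
tcp_pos: [0.594, -0.0483, 0.2207]
ee_rot: [[0.996, 0.094, 0.003], [0.094, -0.996, -0.002], [0.003, 0.003, -1.0]]
wrist_force: [0.5, -0.0, 0.2]
gripper_width: 0.542
```

```bash
python3 - <<'E'
from h import *
plan([.5915,-.0483,.283],5)
cv2.imwrite("pics/s5.png",cv2.resize(imaging.capture("scene")[180:300,220:380],None,fx=5,fy=5,interpolation=2))
E
```

```text
t 5.9833 tcp [ 0.594  -0.0483  0.2207] yaw 5.42 F [ 0.49 -0.03  0.19] M [-0.027 -0.132 -0.04 ] w 0.542 j [ 11.   19.2  -4.2   0.2 -66.5  84.3]
shift [-5.700e-02 -1.000e-03 -1.557e+00] turn [ 0.032 -0.034  0.084]
```

View pics/s5.png

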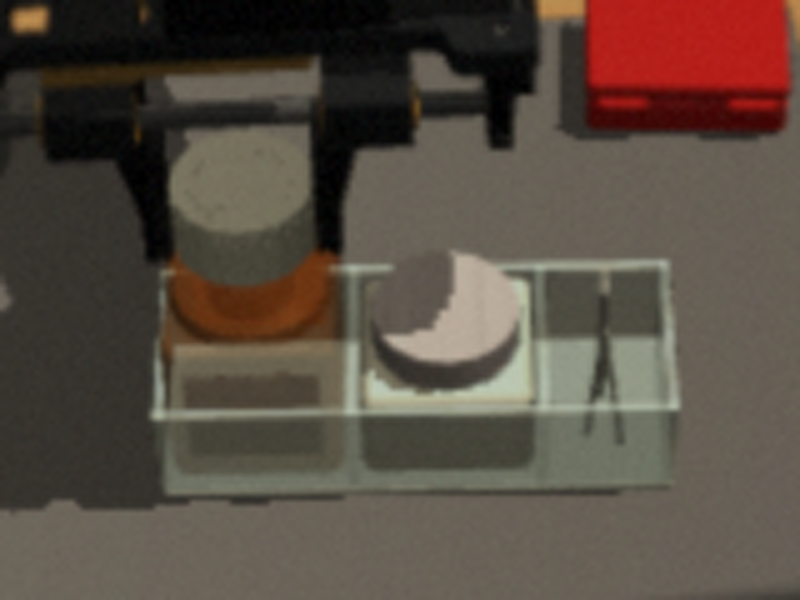

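The cap is coming off: the bottle is still seated in its pocket and the wrist force is near zero. Continuing to 6 cm clear.

>>> move_arm --motion '[0,0,-0.3,0,0,0,1,0,0,-0.6,0,0,0,1,0,0,-0.9,0,0,0,1,0,0,-1.2,0,0,0,1,0,0,-1.4,0,0,0,1,0,0,-1.53,0,0,0,1,0,0,-1.53,0,0,0,1,0,0,-1.53,0,0,0,1,0,0,-1.53,0,0,0,1]'

```text
time_s: 6.78
tcp_pos: [0.5931, -0.0481, 0.2805]
ee_rot: [[0.996, 0.094, 0.001], [0.094, -0.996, -0.002], [0.001, 0.002, -1.0]]
wrist_force: [-0.7, 0.3, 0.0]
gripper_width: 0.549
```

```bash
python3 - <<'E'
from h import *
plan([.5915,-.0483,.283],5)
s=imaging.capture("scene");w=imaging.capture("wrist");t=imaging.capture("top");cv2.imwrite("pics/s6r.png",s);cv2.imwrite("pics/t6.png",t)
cv2.imwrite("pics/s6.png",cv2.resize(s[160:300,220:380],None,fx=4,fy=4,interpolation=2));cv2.imwrite("pics/w6.png",w)
ps=imaging.camera_params("scene");print("mouth px",proj(ps,[.5912,-.048,.223]),"cap top at tcp",proj(ps,[*r.sense()["tcp_pos"][:2],r.sense()["tcp_pos"][2]+.025]))
E
```

```text
t 6.7833 tcp [ 0.5931 -0.0481  0.2805] yaw 5.4 F [-0.65  0.33  0.01] M [-0.024  0.018 -0.054] w 0.549 j [ 11.   17.2   1.5   0.1 -74.3  84.4]
shift [-0.041  0.002 -0.063] turn [ 0.026 -0.007  0.08 ]
mouth px [268.19254935 224.6702463 ] cap top at tcp [264.54544011 189.11088344]
```

View pics/s6.png

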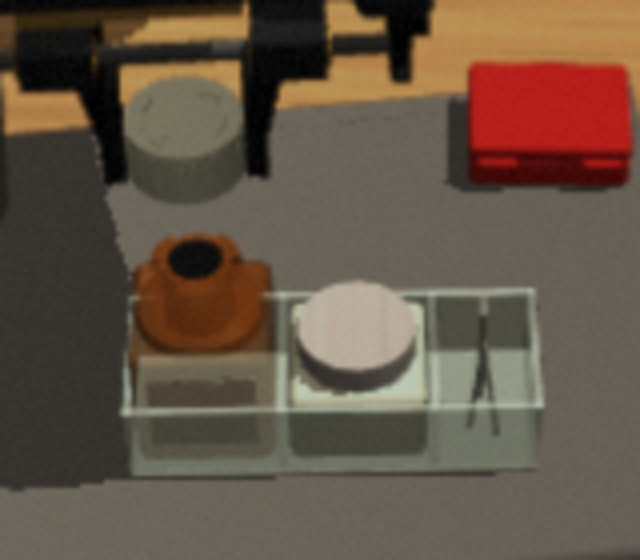

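View pics/w6.png

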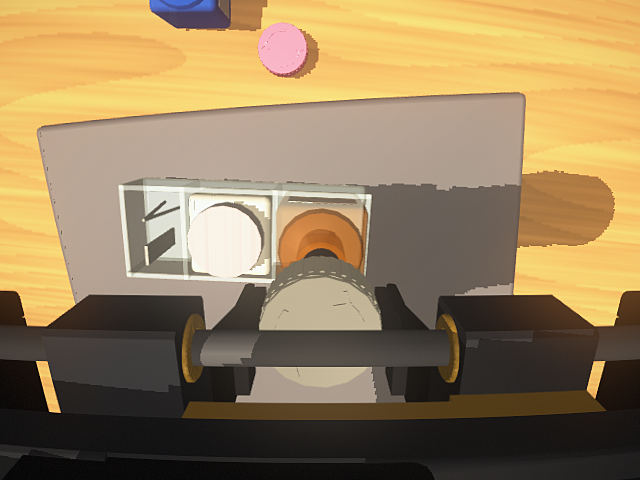

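```bash
python3 - <<'E'
from h import *
s=cv2.imread("pics/s6r.png");ps=imaging.camera_params("scene")
hsv=cv2.cvtColor(s,cv2.COLOR_BGR2HSV)
m=cv2.inRange(s,(0,0,0),(40,40,45));mm=m*0;mm[215:235,255:285]=m[215:235,255:285]
c=max(cv2.findContours(mm,0,1)[0],key=cv2.contourArea);e=cv2.fitEllipse(c);print("mouth",e,onz(ps,e[0],.223))
print("cap px",s[188,266],s[202,266])
m=cv2.inRange(s,(85,100,100),(160,190,190));mm=m*0;mm[176:203,249:283]=m[176:203,249:283]
mm=cv2.morphologyEx(mm,cv2.MORPH_OPEN,cv2.getStructuringElement(2,(5,5)))
c=max(cv2.findContours(mm,0,1)[0],key=cv2.contourArea);e=cv2.fitEllipse(cv2.convexHull(c));print("cap",e,onz(ps,e[0],.3055))
cv2.imwrite("pics/m6.png",cv2.resize(np.hstack([s[170:240,240:300],cv2.cvtColor(mm,8)[170:240,240:300]]),None,fx=5,fy=5))
plan([.5915,-.0483,.283],5)
E
```

```text
mouth ((268.2601623535156, 224.4845733642578), (8.568238258361816, 12.323922157287598), 81.50979614257812) [ 0.59077296 -0.04792403  0.223     ]
cap px [ 94 114 119] [57 71 74]
cap ((264.8753662109375, 188.5640869140625), (19.577898025512695, 28.45642852783203), 88.73221588134766) [ 0.59178483 -0.04779001  0.3055    ]
t 6.9333 tcp [ 0.5933 -0.0482  0.2807] yaw 5.41 F [-0.39 -0.91 -0.11] M [-0.082 -0.002 -0.01 ] w 0.545 j [ 11.   17.2   1.5   0.2 -74.3  84.4]
shift [-0.044 -0.    -0.057] turn [ 0.029 -0.01   0.081]
```

View pics/m6.png

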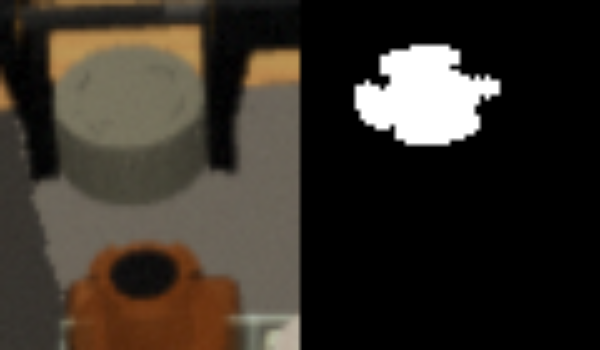

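View pics/t6.png

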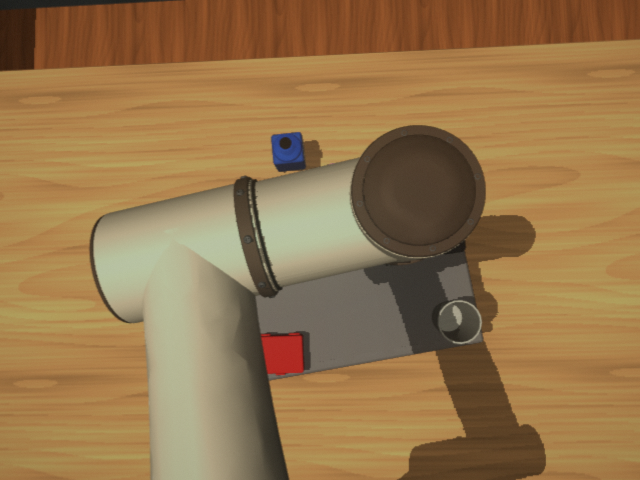

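Cap and mouth line up to about 1–2 mm. A small trim: 1 mm in −x, 2 mm up, then settle.

>>> move_arm --motion '[-0.03,0,-0.04,0,0,0,1,-0.03,0,-0.04,0,0,0,1,-0.03,0,-0.04,0,0,0,1,-0.03,0,-0.04,0,0,0,1,-0.03,0,-0.04,0,0,0,1,-0.03,0,-0.04,0,0,0,1,-0.03,0,-0.04,0,0,0,1,-0.03,0,-0.04,0,0,0,1]'

```text
time_s: 7.6
tcp_pos: [0.5921, -0.0482, 0.2823]
ee_rot: [[0.996, 0.094, 0.001], [0.094, -0.996, -0.002], [0.001, 0.003, -1.0]]
wrist_force: [-0.2, 1.2, -0.7]
gripper_width: 0.546
```

```bash
python3 - <<'E'
from h import *
plan([.591,-.0480,.283],5)
print(np.round(r.sense()["joint_velocities"],2))
s=imaging.capture("scene");cv2.imwrite("pics/s7.png",s)
E
```

```text
t 7.6 tcp [ 0.5921 -0.0482  0.2823] yaw 5.41 F [-0.21  1.17 -0.7 ] M [-0.042  0.033 -0.046] w 0.546 j [ 11.   17.    1.5   0.2 -74.5  84.3]
shift [-0.026 -0.008 -0.017] turn [ 0.029 -0.01   0.082]
[-0.01  0.06  0.01  0.03 -0.   -0.09]
```

View pics/s7.png

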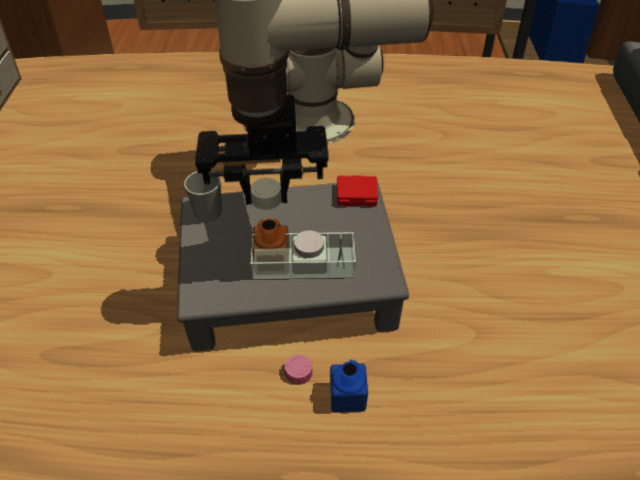

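The cap is held at (265,190) above the open mouth at (268,225). The bottle stands in its pocket, and the jar, tumbler, battery box, pink cap and blue bottle are where they were.

```bash
python3 -c "
from station import r
print(r.finish_job())"
```

```text
the job is handed in; nothing more can be done
None
```

I opened the bottle and handed the job in at about 7.6 s, with the gripper still holding the cap above the open mouth. I gripped the cap by its skirt, pressed it down about 5 mm at about 11 N, and turned it 60.7° counter-clockwise. The arrows stayed fixed in the wrist view, so it did not slip. I then lifted it straight off.

- **Cap position:** it is level to within about 0.2° and the joints are still. Its lower edge is about 59 mm above the mouth, worked out from the tool height, and it is centred over the mouth to about 1–2 mm.
- **Bottle and surroundings:** the last picture shows the bottle in its pocket and the jar, tumbler and battery box where they were. The pink cap and blue bottle were not touched.
- **Checks that disagreed:** the cap's position differed by 1–3 mm between the wrist camera and the other two. My last cap outline in the scene picture was ragged, and reading it by eye gave a centre about 2 mm off the fitted one in y. Neither is much more than the 2 mm calibration.

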